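# Mount the carving plate on the sloped stand

## Robot

A 6-joint arm with a two-finger parallel gripper is mounted at the origin on the work surface. World frame = base frame: x ahead of the robot, y to its left, z up, the work surface at z = 0. Lengths are in m, angles in rad, forces in N, time in s.
With the tool pointing down it reaches from about 0.25 to 0.8 m from the base axis. Payload 3.9 kg.
Tool frame: the origin (TCP) lies midway between the tips of the shut fingers; the grasp point (between the pads) lies r.tcp_to_grasp behind it (r.tcp_to_grasp is the distance from the TCP to the grasp point, in m); z points along the fingers, y is the line along which they close (so a half turn about z gives the same grasp; the last joint's range is limited). The gripper opens to 85 mm and grips with 20 to 120 N. Pads are 22 mm wide; open, the fingers measure 114 mm over their backs; the gripper's body (76 mm by 85 mm) begins 54 mm behind the grasp point. The pads swing forward as they close: fully open they stand 13 mm farther back than shut.
Start: joints at [-1.218, 0.26, -0.138, 1.173, 0, 1.571], TCP at [0.181, -0.493, 0.231] pointing down, gripper open.
Joint ranges: [-2.78, 2.78], [-0.83, 1.72], [-1.28, 1.37], [-1.9, 2.12], [-1.57, 1.48], [-3.14, 3.14]. Speed limits (rad/s): [2.57, 2.57, 3.14, 3.14, 3.14, 3.14].

## Interface

Orientations are given as a rotation vector (axis times angle).
In Python, from rig import r gives the robot as it stands.
- The arm moves only by the tool apply_moves, never from a script. Its argument "moves" is a list of rows, each a list of 7 numbers: the shift along the tool's x, y, z each as a share of 40 mm, from -1 to 1, then the turn, a rotation vector about the tool's x, y, z each as a share of 4 degrees, from -1 to 1, then the closure in counts, from 0 (fully open) to 255 (shut). A call has 1 to 8 rows; each row shifts and turns the commanded pose from where the row before left it, along the tool's axes as they then stand; what a row does not reach is not made up. A row lasts 1/10 s, in which the tool goes at most 50 mm and 8.59 degrees, less where a joint would pass 70% of its speed; a pose out of reach is approached as far as the arm can. A call with a number of a shift or a turn outside -1 to 1 is refused whole. A call with a gripper value outside its range is refused whole. The fingers move at their own pace and stop on an object; "newtons" is the grip in N (left out, the last holds). Time passes only in rows, so rows that do not move let the fingers close. It gives the time, the measured TCP pose, the force, the opening and the grip force at its end, in the units of the state.
- r.read_state(): the state, without advancing time (a new reading comes with each control period).
- r.capture(name): name is "scene" or "top" or "wrist"; returns the picture (420x560x3 uint8, red, green, blue); there is no depth.
- r.get_calibration(name): a dict with "intrinsics" (3x3 intrinsics, pixels), "camera_from_world" (4x4, takes a point from world to camera coordinates). Camera axes: x right, y down, z forward; pixel columns grow to the right and rows downward; lengths in m; the calibration is good to about 2 mm. The wrist camera is an equidistant fisheye: a pixel r from the principal point sees the ray r / f radians off the axis. A picture is of the moment at which its call begins: read the wrist's pose just before it. get_calibration takes no time and is no camera call; for the wrist camera it gives the pose at the moment of the call.
- r.hand_in(): hands the job in; it is judged then, once.
The state is a dict: "clock": time; "joint_pos": joint angles; "joint_vel": joint speeds; "joint_torque": joint torques, N m; "eef_pos": TCP position; "ee_rot": TCP orientation; "force": force on the tool from outside, world axes, zero at the start; "wrist_torque": the same for the moment, N m; "finger_gap": opening from 0.0 (shut) to 1.0 (fully open); "grip_force": force on a finger pad.
Only numpy, scipy, OpenCV 4.12 (cv2) and the standard library are available. Lean on these libraries where they do the work, as an engineer would, in place of code of your own. Each camera call takes 0.05 s, during which the arm holds its last target. There are 200 camera calls.

## Task

Pick up the metal plate by the wooden carving blank on it, press the large end of its keyhole over the brass stud on the sloped stand, and slide it down the slope until it is fully home against the ledge, lying flush and locked under the stud head. The stud has been clamped somewhere along its track, so find its place by feel (or by eye), press gently rather than forcing, and leave the other things on the bench where they are. Let go when the plate is home.

Things in the scene. Friction and masses are not known exactly. Their poses are not given: they have to be found in the camera images.
- blank (a point): grip point: centre of a square boxwood carving blank, 28 x 28 mm and 44 mm tall, glued upright on the loose plate, 35 mm from its low edge and 108 mm from its high edge and 28 mm above its underside. A round carved knob 23 mm across rises 21 mm above the blank. Axes as the plate's
- plate: loose aluminium plate 143 x 80 x 6 mm with keyhole and blank, about 0.22 kg in all, lying flat on the bench at the start, blank up. Origin: on its underside, 65 mm from the low edge, on the centre line. x along the 143 mm length from the low end (the blank's end) to the high end, y across, z out on the blank's side
- keyhole (a point): centre of the keyhole's large end (an octagonal opening 20 mm across), on the plate's underside and centre line, 33 mm along +x from the blank's centre. From it a slot 11 mm wide runs 64.5 mm along plate +x. Axes as the plate's
- deck: face of the sloped (25 degrees) wooden stand, fixed; 120 mm wide, origin about 85 mm above the bench. x up the slope, y across, z straight out; z = 0 is the face, which runs from the ledge at x = -80 to x = +125 mm. Plate fully home, with its axes along the deck's: blank's centre at x = -45, y = 0, z = 28 mm. Pushes on deck, ledge and stud together must stay below 50 N: touch at 10 mm/s or less
- track (a point): middle of the stud's track, on the deck face at deck x = 25, y = 0 mm; axes as the deck's. A brass stud is clamped fast in it anywhere within 20 mm up or down the slope (deck x = 5 to 45 mm), always at y = 0; its place is not measured. Shank 8 mm in diameter, head 17 mm in diameter from 8 to 13 mm above the face, its top edge slightly bevelled
- ledge (a point): foot of the ledge's stop face, on the centre line of the deck (deck x = -80 mm); axes as the deck's. The ledge, 8 mm high and 12 mm thick, crosses the low end of the deck; the plate's low edge stops against it
- figure: bystander: small terracotta-coloured carved figure, a cone 52 mm across at the foot and 78 mm tall, origin under its foot
- chisel: bystander: carving chisel lying on the bench, 180 mm long, 20 mm thick, origin on the bench under its handle, 70 mm from the handle's end, x towards the blade
- block: bystander: dark roughly carved wood block, 50 x 90 x 46 mm, origin at the centre of its underside
Mind the look-alikes: they are no part of the job. Leave any black, blue or red look-alike of the plate alone.

How it is judged:
On the way:
1. the plate is pressed down over the stud: it lies on the deck face, still short of the ledge (z of blank in the frame of deck between 0.025 and 0.0305 m and x of blank in the frame of deck between -0.04 and 0.02 m and y of blank in the frame of deck between -0.006 and 0.006 m and angle between the z axis of blank and the z axis of deck, either way round below 0.06 rad), for 0.1 s.
At the end, for the whole second after the job is handed in: the plate lies flush on the deck face (within 1.5 mm and 0.04 rad), its low edge against the ledge (within 3 mm), centred within 6 mm and straight within 0.12 rad, so that the stud head locks the narrow slot; the plate is at rest and the bystanders are within 20 mm of where they were (z of blank in the frame of deck between 0.026 and 0.0295 m and x of blank in the frame of deck between -0.048 and -0.042 m and y of blank in the frame of deck between -0.006 and 0.006 m and angle between the z axis of blank and the z axis of deck, either way round below 0.04 rad and angle between the x axis of blank and the x axis of deck, either way round below 0.12 rad and linear speed of plate below 0.01 m/s and distance of each of figure, chisel, block from where it was at the start of the episode below 0.02 m); the robot touches nothing.
It fails at once if anything pushed against the deck, ledge or stud with more than 50 N (contact force between deck and anything else above 50 N).
It fails at once if the figure was disturbed (moved 20 mm) (distance of figure from where it was at the start of the episode above 0.02 m).
It fails at once if the chisel was disturbed (moved 20 mm) (distance of chisel from where it was at the start of the episode above 0.02 m).
It fails at once if the block was disturbed (moved 20 mm) (distance of block from where it was at the start of the episode above 0.02 m).
It also fails if it takes over 51 s, if anything falls off the work surface, if the arm or the gripper's body presses on something with over 40 N, if the wrist force passes 120 N, or if a joint passes its speed limit or range.

## Working session

There is one attempt and no reset: what is moved stays moved. The work goes in short steps, Python scripts to look and compute and a tool call to move; the robot and the scene stay as the last step left them, time stands still between calls to the robot, and variables do not carry over. Pictures are saved under pics/ and viewed, at most 10 in all, crops included, and the job is handed in when it is done.

Besides the shell and the picture viewer there is one more tool, called after ">>>" as a command line: name --pt "numbers of a row" for each row, then --argument value for the rest. apply_moves: Moves the arm, as the interface text tells. Shift numbers are shares of 40 mm and turn numbers shares of 4 degrees, none past 1 either way. Its arguments: {"type":"object","properties":{"moves":{"type":"array","items":{"type":"array","items":{"type":"number"}}},"newtons":{"type":"number"}},"required":["moves"]}

```bash
ls; mkdir -p pics
python3 - <<'E'
from rig import r
import cv2
for n in ("scene","top"):
    cv2.imwrite(f"pics/{n}0.png",r.capture(n)[:,:,::-1]); c=r.get_calibration(n); print(c)
s=r.read_state(); print({k:s[k] for k in("clock","eef_pos","ee_rot","finger_gap","force")}, r.tcp_to_grasp)
E
```

```text
pics
{'intrinsics': array([[472.28854752,   0.        , 279.52096109],
       [  0.        , 472.28854752, 209.12926235],
       [  0.        ,   0.        ,   1.        ]]), 'camera_from_world': array([[-0.56833337,  0.82279429,  0.00259435,  0.34003566],
       [ 0.46892433,  0.32649044, -0.82067897, -0.17053174],
       [-0.676097  , -0.46520269, -0.57138367,  1.62159624],
       [ 0.        ,  0.        ,  0.        ,  1.        ]])}
{'intrinsics': array([[401.4322045 ,   0.        , 277.09922462],
       [  0.        , 401.4322045 , 201.60246272],
       [  0.        ,   0.        ,   1.        ]]), 'camera_from_world': array([[ 0.02078995, -0.99962839,  0.01763135, -0.07862321],
       [-0.99729092, -0.02197948, -0.07019769,  0.54456003],
       [ 0.07055913, -0.01612418, -0.99737727,  1.10618805],
       [ 0.        ,  0.        ,  0.        ,  1.        ]])}
{'clock': 0.1, 'eef_pos': array([ 0.18119055, -0.49207813,  0.23053745]), 'ee_rot': array([-3.09108971e+00, -5.51022717e-01,  4.75993286e-04]), 'finger_gap': 0.9987878224414787, 'force': array([0.32162265, 0.29791756, 0.10322707])} 0.0187
```

View pics/scene0.png

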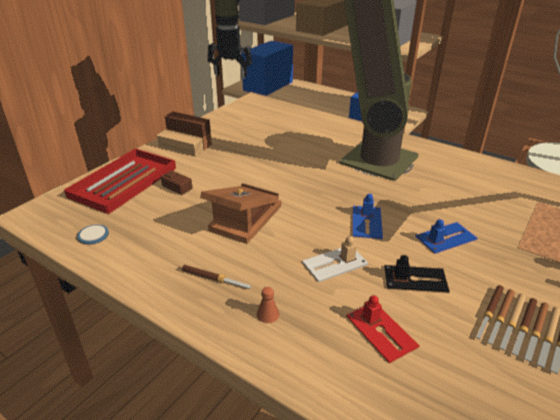

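View pics/top0.png

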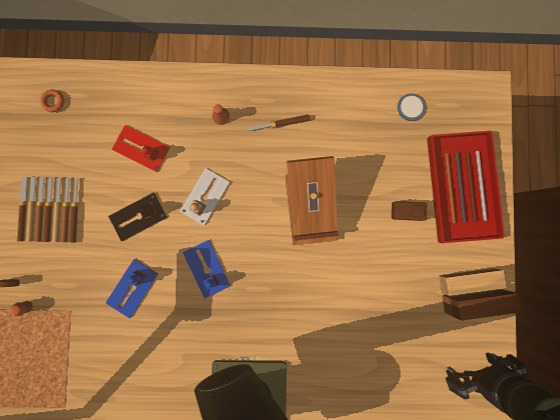

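The white/silver plate is at top (206,196), with its blank near (197,208). The stand is at top (313,200) and its stud is at about (313,197). I'll zoom in on both.

Run:
```python
import cv2,numpy as np
t=cv2.imread("pics/top0.png");s=cv2.imread("pics/scene0.png")
a=cv2.resize(t[145:255,170:350],None,fx=4.4,fy=4.4,interpolation=cv2.INTER_CUBIC)[:, :800]
cv2.imwrite("pics/topc.png",a)
b=cv2.resize(s[170:290,190:370],None,fx=4.4,fy=4.4,interpolation=cv2.INTER_CUBIC)
cv2.imwrite("pics/scc.png",b)
```

```text
(no output)
```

View pics/topc.png

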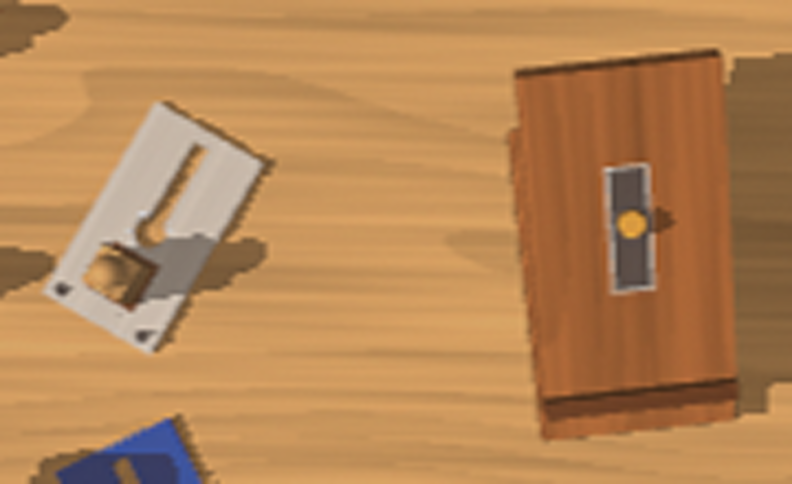

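View pics/scc.png

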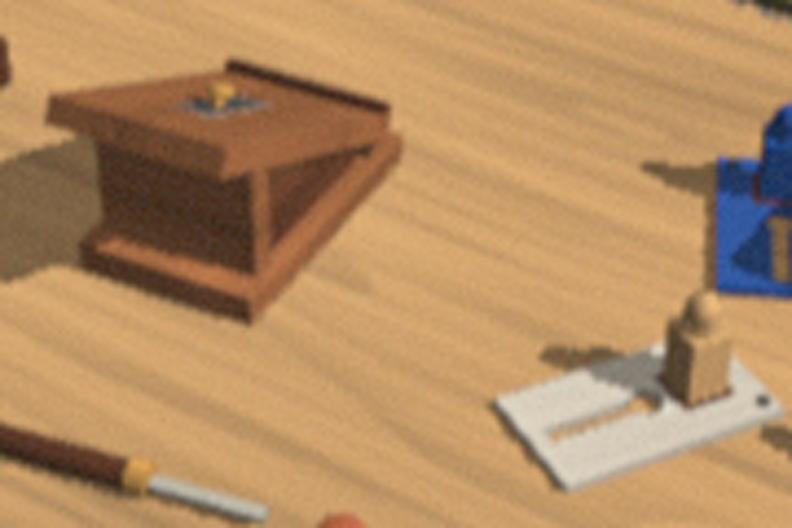

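The crops show the deck's high end pointing away from the robot and the ledge nearest it. Next I'll fit the plate and deck poses to the corner pixels from both views.

```bash
cat > h.py <<'E'
import numpy as np
from scipy.optimize import least_squares
from scipy.spatial.transform import Rotation as R
from rig import r
C={n:r.get_calibration(n) for n in("scene","top")}
O={"top":(170,145),"scene":(190,170)}
def proj(n,P):
    c=C[n]; p=c["camera_from_world"]@np.r_[P,1]; q=c["intrinsics"]@p[:3]; return q[:2]/q[2]
def px(n,u): return np.array(u)/4.4+O[n]-.4
E
python3 - <<'E'
from h import *
def Rp(y): return R.from_euler("z",y)
def Rd(y): return R.from_euler("ZY",[y,-np.radians(25)])
plate=[("top",(162,100),(78,40,6)),("top",(270,163),(78,-40,6)),("top",(45,292),(-65,40,6)),("top",(153,352),(-65,-40,6)),
("scene",(497,402),(78,-40,6)),("scene",(567,490),(78,40,6)),("scene",(782,410),(-65,40,6)),("scene",(704,300),(-30,0,60+5))]
deck=[("top",(516,72),(125,60,0)),("top",(720,50),(125,-60,0)),("top",(630,228),(25,0,0)),("top",(546,400),(-80,60,0)),("top",(737,380),(-80,-60,0)),
("scene",(48,97),(125,-60,0)),("scene",(225,150),(125,60,0)),("scene",(222,104),(25,0,0)),("scene",(229,62),(-80,-60,8)),("scene",(389,105),(-80,60,8))]
def fit(obs,Rf,p0,off=lambda p:0):
    f=lambda p:np.concatenate([proj(n,p[:3]+Rf(p[3]).apply(np.array(m)/1e3))-px(n,u) for n,u,m in obs])
    s=least_squares(f,p0,loss="soft_l1"); print(s.x.round(4)); print(f(s.x).reshape(-1,2).round(1).tolist()); return s.x
a=fit(plate,Rp,[.5,.1,0,0]); d=fit(deck,Rd,[.5,-.15,.085,0])
print("blank",a[:3]+Rp(a[3]).apply([-.03,0,.028]))
for z in(0.085,d[2]):
  for n,u in(("top",(631,225)),("scene",(222,90))):
    g=lambda q:proj(n,np.r_[d[:2],z]+Rd(d[3]).apply([q[0],q[1],.0125]))-px(n,u)
    print("stud",n,least_squares(g,[.02,0]).x)
s=r.read_state(); print(R.from_rotvec(s["ee_rot"]).as_matrix().round(3))
E
```

```text
[ 5.518e-01  1.411e-01  1.000e-04 -5.000e-01]
[[-0.9, 0.3], [-1.2, -0.0], [-0.2, 0.2], [-0.3, 0.7], [-1.1, -0.3], [-0.7, -0.4], [0.1, -0.1], [-0.9, 1.3]]
[ 0.5336 -0.1609  0.086   0.1266]
[[-0.2, 1.1], [0.5, 1.3], [-0.3, 0.1], [-1.0, -0.5], [-0.6, -0.7], [-0.2, -0.4], [0.2, -0.1], [-0.1, 0.7], [-1.1, -0.6], [-1.1, 0.0]]
blank [0.52550641 0.15545707 0.02806672]
stud top [ 0.03184736 -0.00015449]
stud scene [0.0315116  0.00124699]
stud top [ 3.17654685e-02 -3.72108839e-05]
stud scene [0.03548348 0.00357961]
[[ 0.938  0.346 -0.001]
 [ 0.346 -0.938  0.002]
 [ 0.    -0.002 -1.   ]]
```

>>> apply_moves --pt "0.85 -0.76 0.1 0 0 0 0" --pt "0.85 -0.76 0.1 0 0 0 0" --pt "0.85 -0.76 0.1 0 0 0 0" --pt "0.85 -0.76 0.1 0 0 0 0" --pt "0.85 -0.76 0.1 0 0 0 0" --pt "0.85 -0.76 0.1 0 0 0 0" --pt "0.85 -0.76 0.1 0 0 0 0" --pt "0.85 -0.76 0.1 0 0 0 0" --newtons 60

```text
clock: 0.9
eef_pos: [0.3528, -0.1687, 0.199]
ee_rot: [-3.093, -0.551, 0.0]
force: [1.4, -0.6, -0.1]
finger_gap: 1.0
grip_force: 0.0
```

>>> apply_moves --pt "0.85 -0.76 0.1 0 0 0 0" --pt "0.85 -0.76 0.1 0 0 0 0" --pt "0.85 -0.76 0.1 0 0 0 0" --pt "0.85 -0.76 0.1 0 0 0 0" --pt "0.85 -0.76 0.1 0 0 0 0" --pt "0.85 -0.76 0.1 0 0 0 0" --pt "0.85 -0.76 0.1 0 0 0 0" --pt "0.85 -0.76 0.1 0 0 0 0"

```text
clock: 1.7
eef_pos: [0.5241, 0.1536, 0.1667]
ee_rot: [3.092, 0.552, -0.001]
force: [1.4, -1.2, 0.3]
finger_gap: 0.997
grip_force: 0.0
```

>>> apply_moves --pt "0 0 0 0 0 1 0" --pt "0 0 0 0 0 1 0" --pt "0 0 0 0 0 1 0" --pt "0 0 0 0 0 1 0" --pt "0 0 0 0 0 1 0" --pt "0 0 0 0 0 1 0" --pt "0 0 0 0 0 1 0" --pt "0 0 0 0 0 1 0"

```text
clock: 2.5
eef_pos: [0.5376, 0.0263, 0.167]
ee_rot: [-3.035, 0.022, 0.037]
force: [0.3, 0.3, -0.4]
finger_gap: 1.0
grip_force: 0.0
```

>>> apply_moves --pt "0 0 0 0 0 1 0" --pt "0 0 0 0 0 1 0" --pt "0 0 0 0 0 1 0" --pt "0 0 0 0 0 1 0" --pt "0 0 0 0 0 0.2 0" --pt "0 0 0 0 0 0 0"

```text
clock: 3.1
eef_pos: [0.5284, -0.048, 0.1672]
ee_rot: [-2.96, 0.286, 0.069]
force: [-0.5, 0.0, 0.4]
finger_gap: 1.0
grip_force: 0.0
```

```bash
cat >> h.py <<'E'
D=dict(o=np.array([.5336,-.1609,.086]),R=R.from_euler("ZY",[.1266,-np.radians(25)]))
DOWN=R.from_euler("x",np.pi)  # tool in plate axes: x=plate x, z=-plate z
def togo(tgt,Rt):
    """shift (mm, tool axes) and turn (deg, tool axes) to put the TCP at tgt with orientation Rt"""
    s=r.read_state(); q=R.from_rotvec(s["ee_rot"])
    print("t",round(s["clock"],2),"F",s["force"].round(1),"M",s["wrist_torque"].round(2),"gap",round(s["finger_gap"],3),"grip",round(float(s["grip_force"]),1))
    print("shift mm",(q.inv().apply(np.array(tgt)-s["eef_pos"])*1e3).round(1),"turn deg",np.degrees((q.inv()*Rt).as_rotvec()).round(2))
E
python3 - <<'E'
from h import *
import cv2
togo([.5255,.1555,.12],R.from_euler("z",-.5)*DOWN)
cv2.imwrite("pics/w1.png",r.capture("wrist")[:,:,::-1])
E
```

```text
t 3.1 F [-0.5  0.   0.4] M [-0.18 -0.06  0.01] gap 1.0 grip 0.0
shift mm [ -37.7 -188.8   81.2] turn deg [-8.65  4.97 17.58]
```

View pics/w1.png

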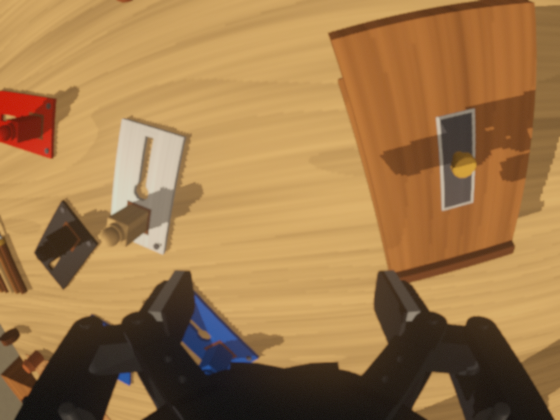

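The image shows the tool has swung away sideways, so the turn must have hit a joint limit. I'll check the joints.

Run:
```python
from h import *
print(r.read_state()["joint_pos"].round(3), [a for a in dir(r) if a[0]!='_'])
```

```text
[-0.187  0.348 -0.195  1.089  0.162  3.141] ['Unreachable', 'capture', 'get_calibration', 'hand_in', 'read_state', 'tcp_to_grasp']
```

The last joint ran into its limit, since yaw = j1 − j6 + π. I'll use the half-turn grasp instead, with tool x = −plate x.

```bash
sed -i 's/^DOWN=.*/DOWN=R.from_euler("y",np.pi)  # tool in plate axes: x=-plate x, z=-plate z/' h.py
python3 - <<'E'
from h import *
togo([.5255,.1555,.12],R.from_euler("z",-.5)*DOWN)
q=R.from_rotvec(r.read_state()["ee_rot"]); d=q.inv().apply([0,0,-1]); print("tilt fix deg",np.degrees(np.cross([0,0,1],d)))
E
```

```text
t 3.15 F [-0.4  0.1 -0.5] M [-0.14  0.01  0.02] gap 1.001 grip 0.0
shift mm [ -37.4 -188.2   81.2] turn deg [  -7.09  -12.35 -161.74]
tilt fix deg [-9.23779951  3.54826262  0.        ]
```

>>> apply_moves --pt "0 0 0 -0.75 0.3 -0.5 0" --pt "0 0 0 -0.75 0.25 -0.5 0" --pt "0 0 0 -0.75 0.2 -0.5 0" --pt "0 0 0 0 0 -1 0" --pt "0 0 0 0 0 -1 0" --pt "0 0 0 0 0 -1 0" --pt "0 0 0 0 0 -1 0" --pt "0 0 0 0 0 -1 0"

```text
clock: 3.95
eef_pos: [0.5286, -0.0462, 0.1676]
ee_rot: [-3.106, -0.418, -0.002]
force: [-0.3, -0.3, 0.7]
finger_gap: 0.999
grip_force: 0.0
```

>>> apply_moves --pt "0 0 0 0 0 -1 0" --pt "0 0 0 0 0 -1 0" --pt "0 0 0 0 0 -1 0" --pt "0 0 0 0 0 -1 0" --pt "0 0 0 0 0 -1 0" --pt "0 0 0 0 0 -1 0" --pt "0 0 0 0 0 -1 0" --pt "0 0 0 0 0 -1 0"

```text
clock: 4.75
eef_pos: [0.5286, -0.0462, 0.1676]
ee_rot: [-2.871, -1.258, -0.005]
force: [0.6, -0.1, -0.2]
finger_gap: 0.999
grip_force: 0.0
```

>>> apply_moves --pt "0 0 0 0 0 -1 0" --pt "0 0 0 0 0 -1 0" --pt "0 0 0 0 0 -1 0" --pt "0 0 0 0 0 -1 0" --pt "0 0 0 0 0 -1 0" --pt "0 0 0 0 0 -1 0" --pt "0 0 0 0 0 -1 0" --pt "0 0 0 0 0 -1 0"

```text
clock: 5.55
eef_pos: [0.5286, -0.0462, 0.1676]
ee_rot: [-2.414, -2.001, -0.008]
force: [-0.4, -0.1, 0.2]
finger_gap: 0.997
grip_force: 0.0
```

>>> apply_moves --pt "0 0 0 0 0 -1 0" --pt "0 0 0 0 0 -1 0" --pt "0 0 0 0 0 -1 0" --pt "0 0 0 0 0 -1 0" --pt "0 0 0 0 0 -1 0" --pt "0 0 0 0 0 -1 0" --pt "0 0 0 0 0 -1 0" --pt "0 0 0 0 0 -1 0"

```text
clock: 6.35
eef_pos: [0.5286, -0.0462, 0.1675]
ee_rot: [-1.77, -2.591, -0.01]
force: [0.1, 0.6, 0.7]
finger_gap: 1.0
grip_force: 0.0
```

>>> apply_moves --pt "0 0 0 0 0 -1 0" --pt "0 0 0 0 0 -1 0" --pt "0 0 0 0 0 -1 0" --pt "0 0 0 0 0 -1 0" --pt "0 0 0 0 0 -1 0" --pt "0 0 0 0 0 -1 0" --pt "0 0 0 0 0 -1 0" --pt "0 0 0 0 0 -1 0"

```text
clock: 7.15
eef_pos: [0.5286, -0.0463, 0.1676]
ee_rot: [-0.988, -2.98, -0.012]
force: [-0.9, -0.1, -0.2]
finger_gap: 1.0
grip_force: 0.0
```

Run:
```python
from h import *
togo([.5255,.1555,.12],R.from_euler("z",-.5)*DOWN)
```

```text
t 7.15 F [-0.9 -0.1 -0.2] M [-0.02 -0.04  0.03] gap 1.0 grip 0.0
shift mm [122.8 159.6  49.2] turn deg [ 0.39 -0.23 -8.03]
```

>>> apply_moves --pt "0 0 0 0.05 -0.03 -1 0" --pt "0 0 0 0.05 -0.03 -1 0" --pt "0.5 0.88 0.2 0 0 0 0" --pt "0.5 0.88 0.2 0 0 0 0" --pt "0.5 0.88 0.2 0 0 0 0" --pt "0.5 0.88 0.2 0 0 0 0" --pt "0.5 0.86 0.2 0 0 0 0" --pt "0 0 0.2 0 0 0 0"

```text
clock: 7.95
eef_pos: [0.5258, 0.1598, 0.1192]
ee_rot: [0.773, 3.044, 0.003]
force: [0.8, 0.2, -0.7]
finger_gap: 1.0
grip_force: 0.0
```

Run:
```python
from h import *
import cv2
im=r.capture("wrist"); c=r.get_calibration("wrist"); K=c["intrinsics"]
togo([.5255,.1555,.0095],R.from_euler("z",-.5)*DOWN)
im=np.ascontiguousarray(im[:,:,::-1]); Rp=R.from_euler("z",-.5)
for m in [(78,40,6),(78,-40,6),(-65,-40,6),(-65,40,6),(3,0,6),(67.5,0,6),(-30,0,71)]:
    P=np.array([.5518,.1411,0])+Rp.apply(np.array(m)/1e3); p=(c["camera_from_world"]@np.r_[P,1])[:3]
    th=np.arctan2(np.hypot(*p[:2]),p[2]); d=p[:2]/np.hypot(*p[:2])*th*K[0,0]+K[:2,2]
    cv2.circle(im,tuple(int(v) for v in d.round()),3,(255,0,255),1)
cv2.imwrite("pics/w2.png",im)
```

```text
t 8.0 F [ 0.4 -0.9 -0.4] M [-0.02  0.06  0.  ] gap 1.001 grip 0.0
shift mm [ -1.6  -1.  108.3] turn deg [-0.08 -0.06  0.03]
```

View pics/w2.png

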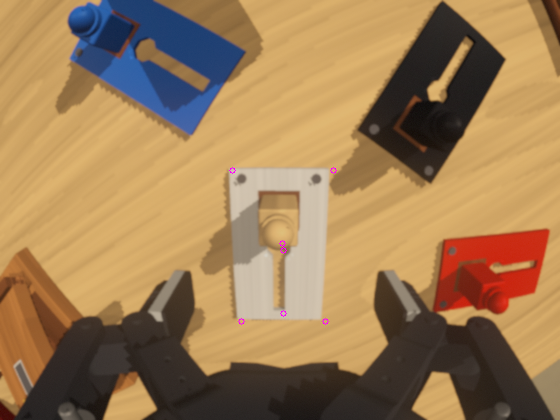

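The predicted corners match the view to within about 3 px, which puts the plate about 3 mm toward −y of the tool. Now I'll descend and grip.

>>> apply_moves --pt "-0.04 -0.08 0.5 0 0 0 0" --pt "0 0 0.5 0 0 0 0" --pt "0 0 0.5 0 0 0 0" --pt "0 0 0.5 0 0 0 0" --pt "0 0 0.4 0 0 0 0" --pt "0 0 0.3 0 0 0 0" --pt "0 0 0 0 0 0 0" --pt "0 0 0 0 0 0 0"

```text
clock: 8.8
eef_pos: [0.5259, 0.1503, 0.0117]
ee_rot: [0.786, 3.042, -0.001]
force: [0.1, 0.3, 1.0]
finger_gap: 0.997
grip_force: 0.0
```

>>> apply_moves --pt "0 0 0 0 0 0 120" --pt "0 0 0 0 0 0 180" --pt "0 0 0 0 0 0 255" --pt "0 0 0 0 0 0 255" --pt "0 0 0 0 0 0 255" --pt "0 0 0 0 0 0 255" --pt "0 0 0 0 0 0 255" --pt "0 0 0 0 0 0 255" --newtons 60

```text
clock: 9.6
eef_pos: [0.5269, 0.1511, 0.0124]
ee_rot: [0.785, 3.04, 0.002]
force: [0.9, 0.7, 5.9]
finger_gap: 0.321
grip_force: 60.7
```

Run:
```python
from h import *
togo([.5255,.1555,.0095],R.from_euler("z",-.5)*DOWN)
```

```text
t 9.6 F [0.9 0.7 5.9] M [0.3  0.01 0.01] gap 0.321 grip 60.7
shift mm [3.4 3.1 2.9] turn deg [ 0.09  0.09 -0.3 ]
```

>>> apply_moves --pt "0 0 -0.3 0 0 0 255" --pt "0 0 -0.6 0 0 0 255" --pt "0 0 -0.9 0 0 0 255" --pt "0 0 -0.9 0 0 0 255" --pt "0 0 -0.9 0 0 0 255" --pt "0 0 -0.6 0 0 0 255" --pt "0 0 -0.3 0 0 0 255" --pt "0 0 0 0 0 0 255"

```text
clock: 10.4
eef_pos: [0.5264, 0.1506, 0.1929]
ee_rot: [0.785, 3.04, 0.001]
force: [0.4, -0.4, -2.6]
finger_gap: 0.324
grip_force: 59.8
```

Run:
```python
from h import *
import cv2
T=D["o"]+D["R"].apply([.0024,0,.0124+.07]); togo(T,D["R"]*DOWN)
q=R.from_rotvec(r.read_state()["ee_rot"]);
```

```text
t 10.4 F [ 0.4 -0.4 -2.6] M [0.04 0.   0.06] gap 0.324 grip 59.8
shift mm [-130.8 -288.4   31.2] turn deg [ -7.89 -24.02 -35.64]
```

>>> apply_moves --pt "0 0 0 -0.22 -0.67 -0.99 255" --pt "0 0 0 -0.22 -0.67 -0.99 255" --pt "0 0 0 -0.22 -0.67 -0.99 255" --pt "0 0 0 -0.22 -0.67 -0.99 255" --pt "0 0 0 -0.22 -0.67 -0.99 255" --pt "0 0 0 -0.22 -0.67 -0.99 255" --pt "0 0 0 -0.22 -0.67 -0.99 255" --pt "0 0 0 -0.22 -0.67 -0.99 255"

```text
clock: 11.2
eef_pos: [0.5235, 0.1499, 0.1886]
ee_rot: [-0.08, 2.756, 0.032]
force: [1.0, -0.6, -2.4]
finger_gap: 0.32
grip_force: 59.7
```

>>> apply_moves --pt "0 0 0 -0.22 -0.67 -0.99 255" --pt "0 0 0 0 0 0 255"

```text
clock: 11.4
eef_pos: [0.5214, 0.149, 0.1874]
ee_rot: [-0.172, 2.709, 0.035]
force: [-0.2, 0.2, -2.4]
finger_gap: 0.317
grip_force: 59.9
```

Run:
```python
from h import *
T=D["o"]+D["R"].apply([.0024,0,.0124+.07]); togo(T,D["R"]*DOWN)
```

```text
t 11.4 F [-0.2  0.2 -2.4] M [-0.09  0.7   0.  ] gap 0.317 grip 59.9
shift mm [  65.1 -308.9   -0.9] turn deg [-0.09 -0.47  0.03]
```

>>> apply_moves --pt "0.2 -0.96 0 0 0 0 255" --pt "0.2 -0.96 0 0 0 0 255" --pt "0.2 -0.96 0 0 0 0 255" --pt "0.2 -0.96 0 0 0 0 255" --pt "0.2 -0.96 0 0 0 0 255" --pt "0.2 -0.96 0 0 0 0 255" --pt "0.2 -0.96 0 0 0 0 255" --pt "0.2 -0.96 0 0 0 0 255"

```text
clock: 12.2
eef_pos: [0.5061, -0.1631, 0.1631]
ee_rot: [-0.168, 2.704, 0.04]
force: [0.7, -0.4, -1.4]
finger_gap: 0.326
grip_force: 60.1
```

>>> apply_moves --pt "0 0 0 0 -0.12 0 255" --pt "0 0 0 0 0 0 255"

```text
clock: 12.4
eef_pos: [0.506, -0.1623, 0.1629]
ee_rot: [-0.165, 2.696, 0.04]
force: [-1.0, 0.1, -2.9]
finger_gap: 0.32
grip_force: 60.6
```

Run:
```python
from h import *
import cv2
T=D["o"]+D["R"].apply([.0024,0,.0124+.04]); togo(T,D["R"]*DOWN)
w=r.capture("wrist");s=r.capture("scene");t=r.capture("top")
cv2.imwrite("pics/w3.png",w[:,:,::-1]);cv2.imwrite("pics/s3.png",s[:,:,::-1]);cv2.imwrite("pics/t3.png",t[:,:,::-1])
f=lambda a:cv2.resize(np.ascontiguousarray(a[:,:,::-1]),(400,300),interpolation=cv2.INTER_CUBIC)
cv2.imwrite("pics/m3.png",np.vstack([np.hstack([f(s[130:250,180:340]),f(t[130:265,225:405])]),np.hstack([f(w),f(w[150:360,140:420])])]))
```

```text
t 12.4 F [-1.   0.1 -2.9] M [-0.02  0.73  0.03] gap 0.32 grip 60.6
shift mm [ 5.3 -2.2 28.9] turn deg [ 0.04  0.26 -0.25]
```

View pics/m3.png

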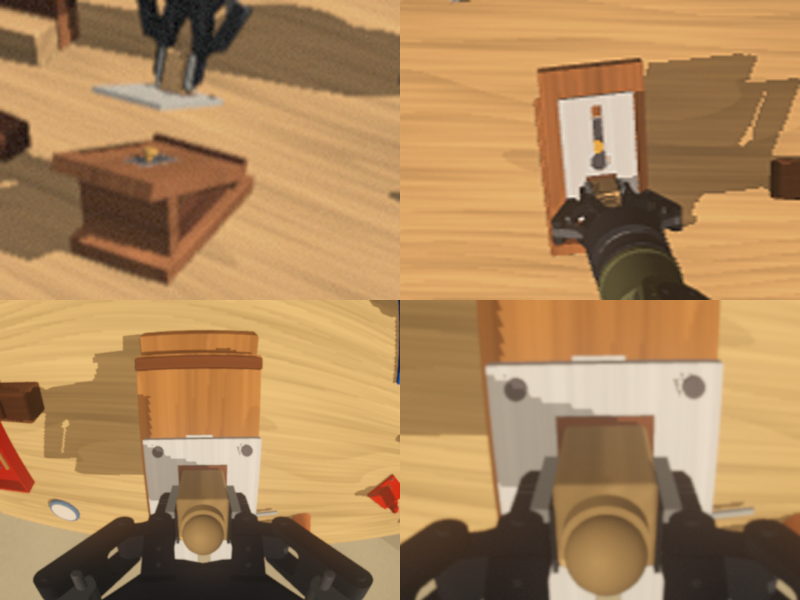

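The top view shows the keyhole's large end at about (315,202), with the stud seen through the slot just uphill of it. I'll get the plate's corners by colour and fit how it sits in the grip.

Run:
```python
from h import *
import cv2
out=[]
for n,f,(x0,y0,x1,y1) in(("scene","s3",(180,140,300,190)),("top","t3",(280,150,345,235))):
    im=cv2.imread(f"pics/{f}.png")[y0:y1,x0:x1]; im=cv2.resize(im,None,fx=6,fy=6,interpolation=cv2.INTER_CUBIC)
    h=cv2.cvtColor(im,cv2.COLOR_BGR2HSV); m=((h[...,1]<60)&(h[...,2]>125)).astype(np.uint8)*255
    m=cv2.morphologyEx(m,cv2.MORPH_OPEN,np.ones((7,7)))
    c=max(cv2.findContours(m,cv2.RETR_EXTERNAL,cv2.CHAIN_APPROX_NONE)[0],key=cv2.contourArea)
    a=cv2.approxPolyDP(cv2.convexHull(c),8,True)[:,0]; cv2.polylines(im,[a],True,(255,0,255),1)
    out.append(cv2.copyMakeBorder(im,0,600-im.shape[0],0,0,cv2.BORDER_CONSTANT) if im.shape[0]<600 else im)
    print(n,(a/6+[x0,y0]-.4).round(1).tolist())
o=np.hstack(out); cv2.imwrite("pics/c3.png",cv2.resize(o,(800,int(o.shape[0]*800/o.shape[1]))))
print(o.shape)
```

```text
scene [[217.4, 164.8], [241.8, 163.6], [268.1, 170.8], [243.1, 173.1]]
top [[328.8, 171.1], [330.9, 215.3], [300.1, 218.8], [296.1, 174.9]]
(600, 1110, 3)
```

View pics/c3.png

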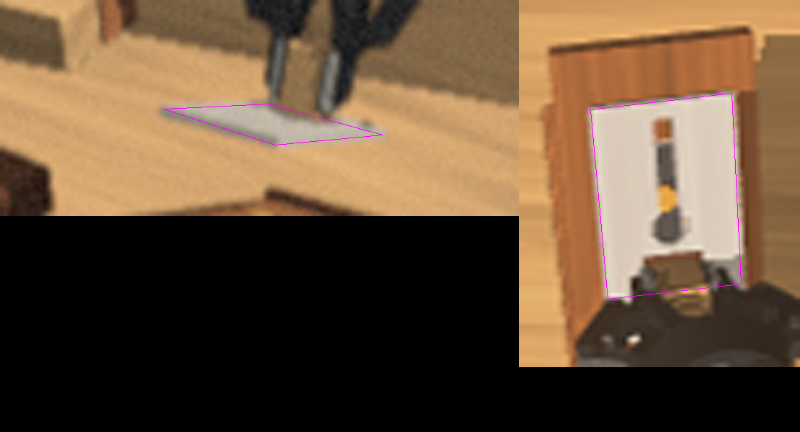

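Run:
```python
from h import *
s=r.read_state(); p0=s["eef_pos"]; q=R.from_rotvec(s["ee_rot"])
# plate origin relative to the TCP in plate-like axes (tool * DOWN^-1)
Q=q*DOWN.inv()
obs=[("top",(296.3,174.8),(78,40,6)),("top",(329.2,171.3),(78,-40,6)),("top",(313.5,177.8),(67.5+32,0,6) if 0 else (33+64.5-30,0,6)),("top",(314.5,201.8),(3,0,6)),
("scene",(217.5,165.0),(78,-40,6)),("scene",(243.8,172.3),(78,40,6)),("scene",(268.2,170.9),(-65,40,6))]
def pose(v): return p0+Q.apply(v[:3]/1e3+0), Q*R.from_rotvec(np.radians(v[3:6]))
pri=np.array([-30-3.4,0,-12.4,0,0,0]); sg=np.array([4,3,4,1.5,6,2])
def f(v):
    o,P=pose(v); e=[(proj(n,o+P.apply(np.array(m)/1e3))-np.array(u))/.6 for n,u,m in obs]
    return np.r_[np.concatenate(e),(v-pri)/sg]
a=least_squares(f,pri); J=a.jac; sd=np.sqrt(np.diag(np.linalg.inv(J.T@J)))
print(a.x.round(2),sd.round(2)); print((f(a.x)[:-6]*.6).reshape(-1,2).round(1).tolist())
o,P=pose(a.x)
for nm,m in(("blank",(-30,0,28)),("key",(3,0,0)),("lowedge",(-65,0,0)),("high",(78,0,0))):
    print(nm,(D["R"].inv().apply(o+P.apply(np.array(m)/1e3)-D["o"])*1e3).round(1))
print("rot in deck deg",np.degrees((D["R"].inv()*P).as_rotvec()).round(2),"tcp in deck",(D["R"].inv().apply(p0-D["o"])*1e3).round(1))
```

```text
[ 22.89  -0.32 -16.28  -0.04  -0.34   0.6 ] [0.82 0.83 1.07 1.03 0.8  0.64]
[[-0.1, 1.1], [0.4, 0.8], [-0.3, 0.4], [0.4, 1.3], [-1.1, 0.3], [0.2, 0.5], [0.6, 0.1]]
blank [ 1.3  3.4 93.2]
key [34.7  3.7 65.6]
lowedge [-33.3   3.   64.8]
high [109.7   4.6  66.5]
rot in deck deg [ 0.04 -0.68  0.62] tcp in deck [ 8.7  4.  81.7]
```

```bash
cat > fit.py <<'E'
from h import *
def fit(obs,pri=(26.6,0,-12.4,0,0,0),sg=(4,3,4,1.5,6,2)):
    s=r.read_state(); p0=s["eef_pos"]; Q=R.from_rotvec(s["ee_rot"])*DOWN.inv(); pri=np.array(pri); sg=np.array(sg)
    pose=lambda v:(p0+Q.apply(v[:3]/1e3), Q*R.from_rotvec(np.radians(v[3:6])))
    def f(v):
        o,P=pose(v); e=[(proj(n,o+P.apply(np.array(m)/1e3))-np.array(u))/.6 for n,u,m in obs]
        return np.r_[np.concatenate(e),(v-pri)/sg]
    a=least_squares(f,pri); sd=np.sqrt(np.diag(np.linalg.inv(a.jac.T@a.jac)))
    print(a.x.round(2),sd.round(2)); print((f(a.x)[:-6]*.6).reshape(-1,2).round(1).tolist())
    o,P=pose(a.x)
    for nm,m in(("blank",(-30,0,28)),("key",(3,0,0)),("lowedge",(-65,0,0)),("high",(78,0,0))):
        print(nm,(D["R"].inv().apply(o+P.apply(np.array(m)/1e3)-D["o"])*1e3).round(1))
    print("rot in deck deg",np.degrees((D["R"].inv()*P).as_rotvec()).round(2),"tcp in deck",(D["R"].inv().apply(p0-D["o"])*1e3).round(1))
E
python3 - <<'E'
from fit import *
fit([("top",(296.3,174.8),(78,40,6)),("top",(329.2,171.3),(78,-40,6)),("top",(313.5,177.8),(67.5,0,6)),("top",(314.5,201.8),(3,0,6)),
("scene",(217.5,165.0),(78,-40,6)),("scene",(243.8,172.3),(78,40,6)),("scene",(268.2,170.9),(-65,40,6))])
E
```

```text
[ 25.42   0.29 -15.29  -0.1   -0.84   0.62] [0.82 0.83 1.07 1.03 0.79 0.63]
[[-0.4, 0.3], [0.2, 0.0], [-0.5, -0.4], [0.1, 0.5], [-1.3, -0.2], [0.1, -0.0], [0.4, 0.1]]
blank [ 3.6  4.  94. ]
key [37.2  4.4 66.7]
lowedge [-30.8   3.6  65.3]
high [112.2   5.2  68.2]
rot in deck deg [-0.01 -1.18  0.64] tcp in deck [ 8.7  4.  81.7]
```

>>> apply_moves --pt "0.13 -0.1 0 0 0.3 0.16 255" --pt "0 0 0.3 0 0 0 255" --pt "0 0 0.4 0 0 0 255" --pt "0 0 0.3 0 0 0 255" --pt "0 0 0 0 0 0 255" --pt "0 0 0 0 0 0 255"

```text
clock: 13.15
eef_pos: [0.5192, -0.1633, 0.1257]
ee_rot: [-0.159, 2.716, 0.041]
force: [0.3, -0.6, -1.8]
finger_gap: 0.323
grip_force: 60.6
```

Run:
```python
from fit import *
import cv2
s=r.read_state(); print(s["force"].round(1),"tcp in deck",(D["R"].inv().apply(s["eef_pos"]-D["o"])*1e3).round(1))
w=[]
for n,f,(x0,y0,x1,y1) in(("scene","s4",(190,160,310,250)),("top","t4",(280,150,348,240))):
    im=r.capture(n)[:,:,::-1]; cv2.imwrite(f"pics/{f}.png",im)
    im=cv2.resize(np.ascontiguousarray(im[y0:y1,x0:x1]),None,fx=6,fy=6,interpolation=cv2.INTER_CUBIC)
    for i in range(x0,x1,10): cv2.line(im,((i-x0)*6+3,0),((i-x0)*6+3,6),(0,0,255),1)
    w.append(im)
o=np.hstack(w); print(o.shape); o=cv2.resize(o,None,fx=.7,fy=.7,interpolation=cv2.INTER_AREA); cv2.imwrite("pics/c4.png",o)
```

```text
[ 0.3 -0.6 -1.8] tcp in deck [ 3.5 -0.5 42.2]
(540, 1128, 3)
```

View pics/c4.png

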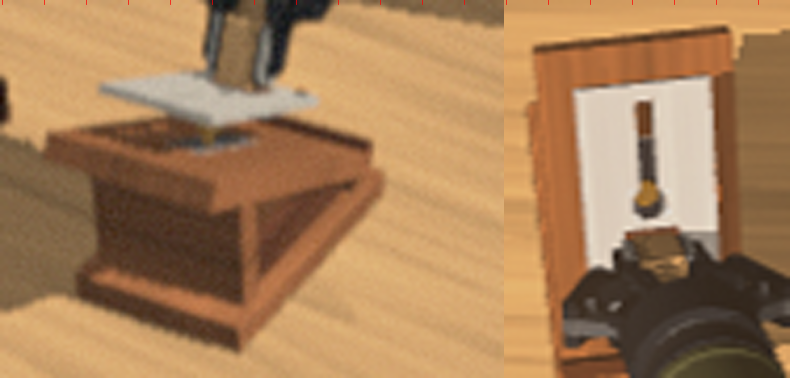

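Run:
```python
from fit import *
fit([("top",(296.2,171.2),(78,40,6)),("top",(328.8,167.8),(78,-40,6)),("top",(313.0,173.6),(67.5,0,5)),("top",(314.2,198.0),(3,0,4)),
("scene",(213.6,181.0),(78,-40,6)),("scene",(239.8,187.2),(78,40,6)),("scene",(265.3,183.2),(-65,40,6))],pri=(25.4,.3,-15.3,-.1,-.84,.62),sg=(2,2,2,1.5,2,1))
g=lambda q:proj("top",D["o"]+D["R"].apply([q[0],q[1],.0130]))-np.array((314.2,195.2))
print("stud",least_squares(g,[.02,0]).x)
```

```text
[ 25.77   1.2  -14.68   1.19  -0.07   0.78] [0.77 0.77 0.98 1.03 0.74 0.56]
[[0.2, 0.4], [-0.3, 0.2], [-0.3, 0.1], [-0.0, -0.1], [-1.0, -0.5], [0.0, 0.5], [0.1, 0.2]]
blank [ 0.1 -0.9 56.1]
key [32.8 -0.2 27.7]
lowedge [-35.2  -0.4  28.5]
high [107.8   0.   26.9]
rot in deck deg [1.18 0.64 0.18] tcp in deck [ 4.2 -1.2 42.7]
stud [ 0.03309256 -0.00313668]
```

The refit puts the keyhole at x ≈ 32.8, y ≈ 0, and the stud at x ≈ 32. I'll descend gently.

>>> apply_moves --pt "0.02 0 0.05 0 0 0 255" --pt "0 0 0.05 0 0 0 255" --pt "0 0 0.05 0 0 0 255" --pt "0 0 0.05 0 0 0 255" --pt "0 0 0.025 0 0 0 255" --pt "0 0 0.025 0 0 0 255" --pt "0 0 0.025 0 0 0 255" --pt "0 0 0 0 0 0 255"

```text
clock: 14.05
eef_pos: [0.523, -0.1635, 0.1153]
ee_rot: [-0.157, 2.715, 0.04]
force: [-0.0, 0.1, -2.5]
finger_gap: 0.321
grip_force: 60.6
```

>>> apply_moves --pt "0 0 0.025 0 0 0 255" --pt "0 0 0.025 0 0 0 255" --pt "0 0 0.025 0 0 0 255" --pt "0 0 0 0 0 0 255"

```text
clock: 14.45
eef_pos: [0.5242, -0.1633, 0.1125]
ee_rot: [-0.157, 2.715, 0.04]
force: [0.0, -0.2, -2.4]
finger_gap: 0.323
grip_force: 60.6
```

>>> apply_moves --pt "0 0 0.025 0 0 0 255" --pt "0 0 0.025 0 0 0 255" --pt "0 0 0 0 0 0 255"

```text
clock: 14.75
eef_pos: [0.525, -0.1632, 0.1107]
ee_rot: [-0.157, 2.715, 0.04]
force: [-0.3, 0.3, -2.9]
finger_gap: 0.32
grip_force: 60.6
```

>>> apply_moves --pt "0 0 0.025 0 0 0 255" --pt "0 0 0.025 0 0 0 255" --pt "0 0 0 0 0 0 255"

```text
clock: 15.05
eef_pos: [0.5258, -0.1631, 0.1089]
ee_rot: [-0.157, 2.715, 0.04]
force: [0.1, -0.6, -2.2]
finger_gap: 0.323
grip_force: 60.6
```

>>> apply_moves --pt "0 0 0.025 0 0 0 255" --pt "0 0 0.025 0 0 0 255" --pt "0 0 0 0 0 0 255"

```text
clock: 15.35
eef_pos: [0.5266, -0.163, 0.1071]
ee_rot: [-0.157, 2.715, 0.04]
force: [-0.6, -0.2, -2.0]
finger_gap: 0.322
grip_force: 60.6
```

>>> apply_moves --pt "0 0 0.025 0 0 0 255" --pt "0 0 0.025 0 0 0 255" --pt "0 0 0 0 0 0 255"

```text
clock: 15.65
eef_pos: [0.5275, -0.1629, 0.1053]
ee_rot: [-0.157, 2.715, 0.04]
force: [-0.5, -0.1, -2.4]
finger_gap: 0.317
grip_force: 60.6
```

>>> apply_moves --pt "0 0 0.025 0 0 0 255" --pt "0 0 0.025 0 0 0 255" --pt "0 0 0 0 0 0 255"

```text
clock: 15.95
eef_pos: [0.5283, -0.1628, 0.1034]
ee_rot: [-0.157, 2.715, 0.04]
force: [-0.6, 0.1, -2.2]
finger_gap: 0.321
grip_force: 60.6
```

>>> apply_moves --pt "0 0 0.025 0 0 0 255" --pt "0 0 0 0 0 0 255"

```text
clock: 16.15
eef_pos: [0.5287, -0.1627, 0.1026]
ee_rot: [-0.157, 2.715, 0.04]
force: [0.7, -0.2, -2.1]
finger_gap: 0.32
grip_force: 60.6
```

>>> apply_moves --pt "0 0 0.025 0 0 0 255" --pt "0 0 0 0 0 0 255"

```text
clock: 16.35
eef_pos: [0.5291, -0.1627, 0.1017]
ee_rot: [-0.157, 2.715, 0.04]
force: [0.5, 0.1, -2.4]
finger_gap: 0.32
grip_force: 60.6
```

>>> apply_moves --pt "0 0 0.025 0 0 0 255" --pt "0 0 0 0 0 0 255"

```text
clock: 16.55
eef_pos: [0.5295, -0.1627, 0.1007]
ee_rot: [-0.157, 2.715, 0.04]
force: [0.1, 0.4, -1.9]
finger_gap: 0.32
grip_force: 60.6
```

>>> apply_moves --pt "0 0 0.02 0 0 0 255" --pt "0 0 0 0 0 0 255"

```text
clock: 16.75
eef_pos: [0.5299, -0.1626, 0.1]
ee_rot: [-0.157, 2.715, 0.04]
force: [-1.2, 0.5, -1.5]
finger_gap: 0.324
grip_force: 60.6
```

Run:
```python
from fit import *
s=r.read_state(); q=R.from_rotvec(s["ee_rot"])
print(q.inv().apply(s["force"]).round(1),q.inv().apply(s["wrist_torque"]).round(2),"tcp in deck",(D["R"].inv().apply(s["eef_pos"]-D["o"])*1e3).round(1))
```

```text
[1.6 0.6 0.9] [-0.01  0.59  0.04] tcp in deck [ 2.4 -1.2 14.4]
```

>>> apply_moves --pt "0 0 0.0125 0 0 0 255" --pt "0 0 0 0 0 0 255"

```text
clock: 16.95
eef_pos: [0.5301, -0.1626, 0.0996]
ee_rot: [-0.157, 2.715, 0.04]
force: [0.2, 0.2, -2.1]
finger_gap: 0.32
grip_force: 60.6
```

>>> apply_moves --pt "0 0 0.0125 0 0 0 255" --pt "0 0 0 0 0 0 255"

```text
clock: 17.15
eef_pos: [0.5302, -0.1626, 0.0993]
ee_rot: [-0.157, 2.715, 0.04]
force: [-2.3, -0.3, 0.5]
finger_gap: 0.323
grip_force: 61.1
```

>>> apply_moves --pt "0 0 0.0125 0 0 0 255" --pt "0 0 0 0 0 0 255"

```text
clock: 17.35
eef_pos: [0.5302, -0.1626, 0.0989]
ee_rot: [-0.157, 2.715, 0.04]
force: [-5.3, -0.8, 2.9]
finger_gap: 0.317
grip_force: 61.5
```

```bash
cat > st.py <<'E'
from fit import *
s=r.read_state(); q=R.from_rotvec(s["ee_rot"])
print(round(s["clock"],2),q.inv().apply(s["force"]).round(1),q.inv().apply(s["wrist_torque"]).round(2),"tcp in deck",(D["R"].inv().apply(s["eef_pos"]-D["o"])*1e3).round(1))
E
python3 st.py
```

```text
17.35 [ 3.7 -0.2 -4.9] [-0.13  0.53 -0.06] tcp in deck [ 2.2 -1.2 13.2]
```

>>> apply_moves --pt "0 0 0.0125 0 0 0 255" --pt "0 0 0 0 0 0 255"

```text
clock: 17.55
eef_pos: [0.5303, -0.1626, 0.0986]
ee_rot: [-0.157, 2.715, 0.04]
force: [-7.4, -1.5, 4.2]
finger_gap: 0.321
grip_force: 61.9
```

>>> apply_moves --pt "0 0 0.0125 0 0 0 255" --pt "0 0 0 0 0 0 255"

```text
clock: 17.75
eef_pos: [0.5303, -0.1623, 0.098]
ee_rot: [-0.157, 2.715, 0.041]
force: [-6.5, -0.7, 3.8]
finger_gap: 0.316
grip_force: 61.0
```

```bash
python3 st.py
python3 - <<'E'
from h import *
import cv2
w=[]
for n,f,(x0,y0,x1,y1) in(("scene","s5",(190,160,310,250)),("top","t5",(280,150,348,240))):
    im=r.capture(n)[:,:,::-1]; cv2.imwrite(f"pics/{f}.png",im)
    w.append(cv2.resize(np.ascontiguousarray(im[y0:y1,x0:x1]),None,fx=4.2,fy=4.2,interpolation=cv2.INTER_CUBIC))
cv2.imwrite("pics/c5.png",np.hstack(w))
E
```

```text
17.75 [ 4.4  0.  -6.2] [-0.22  0.61 -0.16] tcp in deck [ 1.9 -1.  12.3]
```

View pics/c5.png

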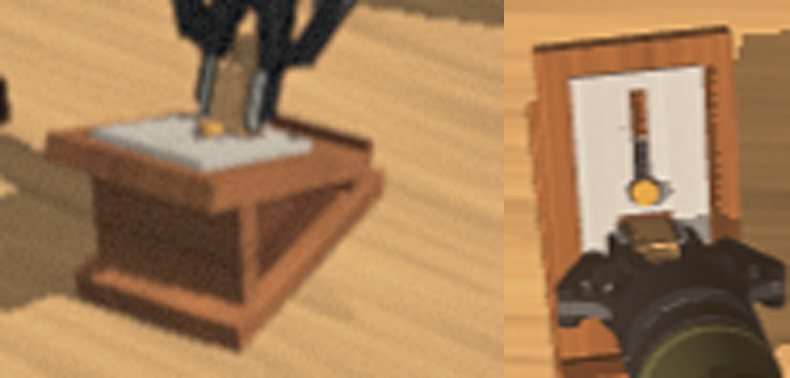

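The scene crop shows the brass head standing above the plate at (210,128), so the keyhole is over the stud. I'll press once more to check it's seated.

>>> apply_moves --pt "0.01 0 0.0125 0 0 0 255" --pt "0 0 0 0 0 0 255"

```text
clock: 18.05
eef_pos: [0.5303, -0.1623, 0.0979]
ee_rot: [-0.157, 2.714, 0.041]
force: [-8.3, 0.2, 7.7]
finger_gap: 0.319
grip_force: 61.9
```

>>> apply_moves --pt "0.01 0 0.0125 0 0 0 255" --pt "0 0 0 0 0 0 255"

```text
clock: 18.25
eef_pos: [0.5303, -0.1624, 0.0979]
ee_rot: [-0.157, 2.713, 0.041]
force: [-10.7, -0.5, 12.3]
finger_gap: 0.322
grip_force: 62.5
```

```bash
python3 st.py
```

```text
18.25 [  4.7   0.8 -15.6] [-0.58  0.71 -0.12] tcp in deck [ 1.9 -1.  12.2]
```

Seated: the force rises with no further travel. Now I'll slide down the slope with light pressure.

>>> apply_moves --pt "0.02 0 -0.01 0 0 0 255" --pt "0.025 0 0 0 0 0 255" --pt "0.025 0 0 0 0 0 255" --pt "0.025 0 0 0 0 0 255" --pt "0 0 0 0 0 0 255"

```text
clock: 18.75
eef_pos: [0.5297, -0.1629, 0.0976]
ee_rot: [-0.159, 2.708, 0.04]
force: [-0.6, 1.9, 5.5]
finger_gap: 0.319
grip_force: 61.0
```

```bash
python3 st.py; python3 -c "
from h import *
q=R.from_rotvec(r.read_state()['ee_rot']); print((D['R'].inv()*q).as_matrix().round(4))"
```

```text
18.75 [-1.9  2.  -5.1] [-0.6  -0.14  0.02] tcp in deck [ 1.2 -1.5 12.2]
[[-9.999e-01  9.500e-03 -7.100e-03]
 [ 9.500e-03  1.000e+00  1.000e-04]
 [ 7.100e-03  0.000e+00 -1.000e+00]]
```

>>> apply_moves --pt "0.025 0 0 0 0 0 255" --pt "0.025 0 0 0 0 0 255" --pt "0.025 0 0 0 0 0 255" --pt "0 0 0 0 0 0 255"

```text
clock: 19.15
eef_pos: [0.5273, -0.1638, 0.0965]
ee_rot: [-0.158, 2.708, 0.039]
force: [1.1, 0.5, 5.0]
finger_gap: 0.32
grip_force: 60.9
```

```bash
python3 st.py
```

```text
19.15 [-3.1  0.4 -4. ] [-0.37 -0.16  0.09] tcp in deck [-1.6 -2.1 12.3]
```

>>> apply_moves --pt "0.025 0 0 0 0 0 255" --pt "0.025 0 0 0 0 0 255" --pt "0.025 0 0 0 0 0 255" --pt "0.025 0 0 0 0 0 255" --pt "0.025 0 0 0 0 0 255" --pt "0.025 0 0 0 0 0 255" --pt "0.025 0 0 0 0 0 255" --pt "0 0 0 0 0 0 255"

```text
clock: 19.95
eef_pos: [0.5207, -0.1649, 0.0934]
ee_rot: [-0.158, 2.709, 0.038]
force: [1.1, 0.7, 6.0]
finger_gap: 0.319
grip_force: 60.8
```

```bash
python3 st.py
```

```text
19.95 [-3.6  0.6 -4.9] [-0.19 -0.22  0.1 ] tcp in deck [-8.9 -2.3 12.3]
```

>>> apply_moves --pt "0.025 0 0 0 0 0 255" --pt "0.025 0 0 0 0 0 255" --pt "0.025 0 0 0 0 0 255" --pt "0.025 0 0 0 0 0 255" --pt "0.025 0 0 0 0 0 255" --pt "0.025 0 0 0 0 0 255" --pt "0.025 0 0 0 0 0 255" --pt "0.025 0 0 0 0 0 255"

```text
clock: 20.75
eef_pos: [0.5133, -0.1656, 0.0899]
ee_rot: [-0.158, 2.709, 0.038]
force: [1.1, 0.1, 5.7]
finger_gap: 0.319
grip_force: 60.6
```

>>> apply_moves --pt "0.025 0 0 0 0 0 255" --pt "0.025 0 0 0 0 0 255" --pt "0.025 0 0 0 0 0 255" --pt "0.025 0 0 0 0 0 255" --pt "0.025 0 0 0 0 0 255" --pt "0.025 0 0 0 0 0 255" --pt "0.025 0 0 0 0 0 255" --pt "0.025 0 0 0 0 0 255"

```text
clock: 21.55
eef_pos: [0.5056, -0.1663, 0.0863]
ee_rot: [-0.158, 2.71, 0.039]
force: [1.6, 0.5, 4.5]
finger_gap: 0.322
grip_force: 60.6
```

>>> apply_moves --pt "0.025 0 0 0 0 0 255" --pt "0.025 0 0 0 0 0 255" --pt "0.025 0 0 0 0 0 255" --pt "0.025 0 0 0 0 0 255" --pt "0.025 0 0 0 0 0 255" --pt "0.025 0 0 0 0 0 255" --pt "0.025 0 0 0 0 0 255" --pt "0.025 0 0 0 0 0 255"

```text
clock: 22.35
eef_pos: [0.498, -0.167, 0.0827]
ee_rot: [-0.158, 2.711, 0.039]
force: [1.4, 0.7, 5.8]
finger_gap: 0.32
grip_force: 60.7
```

```bash
python3 st.py
```

```text
22.35 [-3.7  0.5 -4.7] [-0.22 -0.57  0.09] tcp in deck [-34.1  -1.6  12.3]
```

>>> apply_moves --pt "0.025 0 0 0 0 0 255" --pt "0.025 0 0 0 0 0 255" --pt "0.025 0 0 0 0 0 255" --pt "0.02 0 0 0 0 0 255" --pt "0.02 0 0 0 0 0 255"

```text
clock: 22.85
eef_pos: [0.4935, -0.1674, 0.0806]
ee_rot: [-0.158, 2.711, 0.039]
force: [1.9, -0.4, 5.4]
finger_gap: 0.326
grip_force: 60.7
```

>>> apply_moves --pt "0.02 0 0 0 0 0 255" --pt "0.02 0 0 0 0 0 255" --pt "0 0 0 0 0 0 255"

```text
clock: 23.15
eef_pos: [0.4919, -0.1675, 0.0799]
ee_rot: [-0.158, 2.712, 0.039]
force: [0.6, 1.2, 6.0]
finger_gap: 0.321
grip_force: 60.7
```

>>> apply_moves --pt "0.02 0 0 0 0 0 255" --pt "0.02 0 0 0 0 0 255" --pt "0 0 0 0 0 0 255"

```text
clock: 23.45
eef_pos: [0.4904, -0.1676, 0.0791]
ee_rot: [-0.157, 2.712, 0.039]
force: [0.5, -0.1, 5.3]
finger_gap: 0.32
grip_force: 60.7
```

```bash
python3 st.py
```

```text
23.45 [-2.7 -0.1 -4.6] [-0.22 -0.53  0.15] tcp in deck [-42.5  -1.2  12.3]
```

>>> apply_moves --pt "0.02 0 0 0 0 0 255" --pt "0.02 0 0 0 0 0 255" --pt "0 0 0 0 0 0 255"

```text
clock: 23.75
eef_pos: [0.4899, -0.1676, 0.079]
ee_rot: [-0.159, 2.71, 0.04]
force: [6.1, 1.9, 4.9]
finger_gap: 0.318
grip_force: 60.5
```

>>> apply_moves --pt "0.02 0 0 0 0 0 255" --pt "0.02 0 0 0 0 0 255" --pt "0 0 0 0 0 0 255"

```text
clock: 24.05
eef_pos: [0.4899, -0.1676, 0.079]
ee_rot: [-0.161, 2.707, 0.04]
force: [7.9, 3.8, 4.3]
finger_gap: 0.32
grip_force: 60.4
```

>>> apply_moves --pt "0.02 0 0 0 0 0 255" --pt "0.02 0 0 0 0 0 255" --pt "0 0 0 0 0 0 255"

```text
clock: 24.35
eef_pos: [0.4897, -0.1676, 0.0792]
ee_rot: [-0.162, 2.704, 0.041]
force: [10.4, 5.4, 4.2]
finger_gap: 0.325
grip_force: 60.3
```

```bash
python3 st.py
```

```text
24.35 [-11.8   4.2   0.8] [-0.63 -2.07 -0.02] tcp in deck [-43.1  -1.1  12.5]
```

It has stopped against the ledge. I'll relieve the load, check the plate's high edge with the cameras, then release.

>>> apply_moves --pt "-0.04 0 0 0 0 0 255" --pt "-0.04 0 0 0 0 0 255" --pt "0 0 0 0 0 0 255"

```text
clock: 24.65
eef_pos: [0.4899, -0.1676, 0.079]
ee_rot: [-0.16, 2.71, 0.04]
force: [3.7, 2.1, 4.0]
finger_gap: 0.32
grip_force: 60.9
```

```bash
python3 st.py
cat > chk.py <<'E'
from h import *
import cv2
def corners(n,x0,y0,x1,y1):
    im=r.capture(n)[y0:y1,x0:x1,::-1]; im=cv2.resize(np.ascontiguousarray(im),None,fx=6,fy=6,interpolation=cv2.INTER_CUBIC)
    h=cv2.cvtColor(im,cv2.COLOR_BGR2HSV); m=((h[...,1]<60)&(h[...,2]>125)).astype(np.uint8)*255
    m=cv2.morphologyEx(m,cv2.MORPH_OPEN,np.ones((7,7)))
    c=max(cv2.findContours(m,cv2.RETR_EXTERNAL,cv2.CHAIN_APPROX_NONE)[0],key=cv2.contourArea)
    for u in cv2.approxPolyDP(cv2.convexHull(c),8,True)[:,0]/6+[x0,y0]-.4:
        g=lambda q:proj(n,D["o"]+D["R"].apply([q[0],q[1],.006]))-u
        print(n,u.round(1),"deck mm",(least_squares(g,[0.03,0]).x*1e3).round(1))
corners("top",280,150,345,260); corners("scene",190,150,310,230)
E
python3 chk.py
```

```text
24.65 [-5.2  1.6 -2. ] [-0.36 -1.03 -0.16] tcp in deck [-43.   -1.1  12.3]
top [327.1 182.1] deck mm [ 62.6 -39.3]
top [328.9 222.9] deck mm [-52.9 -39.2]
top [300.4 225.8] deck mm [-52.4  37.7]
top [297.1 185.1] deck mm [62.9 38.5]
scene [221.1 189.4] deck mm [ 63.9 -36.9]
scene [240.9 186.1] deck mm [-49.8 -41. ]
scene [269.9 191.6] deck mm [-88.7  33.7]
scene [270.6 193.6] deck mm [-63.6  48.2]
scene [246.6 198.1] deck mm [76.3 47.7]
```

The high edge is at deck x = 62.7 mm (63 expected) and the plate is centred, so it's home. Releasing and retracting.

>>> apply_moves --pt "0 0 0 0 0 0 200" --pt "0 0 0 0 0 0 120" --pt "0 0 0 0 0 0 60" --pt "0 0 0 0 0 0 0" --pt "0 0 0 0 0 0 0" --pt "0 0 0 0 0 0 0" --pt "0 0 0 0 0 0 0" --pt "0 0 0 0 0 0 0"

```text
clock: 25.55
eef_pos: [0.4876, -0.1675, 0.0775]
ee_rot: [-0.157, 2.715, 0.04]
force: [-0.3, 0.2, -0.2]
finger_gap: 1.001
grip_force: 0.0
```

>>> apply_moves --pt "0 0 -0.2 0 0 0 0" --pt "0 0 -0.4 0 0 0 0" --pt "0 0 -0.6 0 0 0 0" --pt "0 0 -0.8 0 0 0 0" --pt "0 0 -0.8 0 0 0 0" --pt "0 0 -0.6 0 0 0 0" --pt "0 0 0 0 0 0 0" --pt "0 0 0 0 0 0 0"

```text
clock: 26.35
eef_pos: [0.4324, -0.1748, 0.2023]
ee_rot: [-0.157, 2.713, 0.038]
force: [-0.3, 0.2, -0.8]
finger_gap: 0.999
grip_force: 0.0
```

```bash
python3 st.py; python3 chk.py
```

```text
26.35 [0.6 0.2 0.7] [ 0.03  0.35 -0.01] tcp in deck [-43.5  -1.  148.6]
top [326.8 181.9] deck mm [ 63.2 -38.4]
top [329.9 231.8] deck mm [-79.4 -40.8]
top [300.9 235.1] deck mm [-80.1  38.2]
top [296.9 185.1] deck mm [63.  38.9]
scene [221.3 189.4] deck mm [ 63.4 -36.7]
scene [241.1 186.3] deck mm [-48.2 -39.6]
scene [269.6 191.4] deck mm [-89.7  32.1]
scene [270.6 193.8] deck mm [-61.3  49.3]
scene [246.4 198.1] deck mm [76.8 47.5]
```

The plate's corners measure x from −80 to +63 mm and y within ±40 mm, so it is home. Handing in.

```bash
python3 -c "
from rig import r
print(r.hand_in())"
```

```text
the job is handed in; nothing more can be done
None
```

I slid the plate down onto the ledge with the stud head over its slot, released it and handed the job in at about 26 s; the cameras put its edges within 1 mm of home, but no verdict came back.

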